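# Wind the worm-driven tilting table up to its 30 degree line and clamp it

## Robot

A 6-joint arm with a two-finger parallel gripper is mounted at the origin on the work surface. World frame = base frame: x ahead of the robot, y to its left, z up, the work surface at z = 0. Lengths are in m, angles in rad, forces in N, time in s.
With the tool pointing down it reaches from about 0.15 to 0.775 m from the base axis. Payload 6.1 kg.
Tool frame: the origin (TCP) lies between the finger pads; the fingertips stand 14 mm ahead of it and the grasp point (between the pads) lies 5 mm behind it; z points along the fingers, y is the direction in which the jaws open and shut (so a half turn about z gives the same grasp; the last joint's range is limited). The gripper opens to 85 mm and grips with 20 to 120 N. Pads are 22 mm wide; open, the fingers measure 114 mm over their backs; the gripper's body (76 mm by 85 mm) begins 54 mm behind the grasp point. The pads swing forward as they close: fully open they stand 13 mm farther back than shut.
Start: joints at [-1.131, 0.126, -0.04, 1.405, 0, 1.571], TCP at [0.224, -0.475, 0.245] pointing down, gripper open.
Joint ranges: [-2.72, 2.72], [-0.95, 1.95], [-1.27, 1.35], [-1.78, 2.02], [-1.46, 1.47], [-3.14, 3.14]. Speed limits (rad/s): [2.39, 2.39, 3.01, 3.14, 3.14, 3.14].

## Interface

Orientations are given as a unit quaternion [w, x, y, z].
In Python, from plant import arm, optics gives the robot as it stands. The module is installed in compiled form; this text tells all that it offers.
- The arm moves only by the tool jog_arm, never from a script. Its argument "rows" is text: rows parted by semicolons, each of 7 numbers parted by spaces: the shift along the world's x, y, z in m, then the turn, a rotation vector about the world's x, y, z in rad, then the closure, from 0 (fully open) to 1 (shut). In form: dx dy dz rx ry rz fingers; .... A call has exactly 10 rows; each row shifts and turns the commanded pose from where the row before left it; what a row does not reach is not made up. A row lasts 1/12 s, in which the tool goes at most 41.7 mm and 7.16 degrees, less where a joint would pass 70% of its speed; a pose out of reach is approached as far as the arm can. A call is refused whole if a number of a shift passes 0.0417 or a number of a turn 0.125, either way. A call with a gripper value outside its range is refused whole. The fingers move at their own pace and stop on an object; the grip force is fixed at half the most. Time passes only in rows, so rows that do not move let the fingers close, or fill a call up. It gives the time, the measured TCP pose, the force and the opening at its end, in the units of the state.
- arm.get_obs(): the state, without advancing time (a new reading comes with each control period).
- optics.camera(name): name is "scene" or "top"; returns the picture (384x512x3 uint8, blue, green, red); there is no depth.
- optics.calibration(name): a dict with "fx", "fy", "cx", "cy" (pixels), "k1" (the pictures are not rectified: a ray, as slopes to the right and down, at radius r is drawn at 1 + k1 r^2 times it, then the intrinsics apply), "rvec" (rotation vector, rad) and "tvec" (3), from world to camera coordinates, as OpenCV has them. Camera axes: x right, y down, z forward; pixel columns grow to the right and rows downward; lengths in m; the calibration is good to about 2 mm. A picture is of the moment at which its call begins. calibration takes no time and is no camera call.
- arm.hand_in(): hands the job in, once; it reports no verdict.
The state is a dict: "t": time; "joints": joint angles; "qvel": joint speeds; "effort": joint torques, N m; "position": TCP position; "tcp_rot": TCP orientation; "ft_force": force on the tool from outside, world axes, zero at the start; "ft_torque": the same for the moment, N m; "grip_width": opening from 0.0 (shut) to 1.0 (fully open).
Only numpy, scipy, OpenCV 4.12 (cv2) and the standard library are available. Lean on these libraries where they do the work, as an engineer would, in place of code of your own. Each camera call takes 0.05 s, during which the arm holds its last target.

## Task

The sensor on the tilting table is to be read next at 30 degrees. Wind the table up with the handwheel until the 30 degree line stands at the index, coming up to it from below without running past it, then swing the clamp lever clockwise fully home to lock the table, and let go. Leave the other things on the bench where they are.

Things in the scene. Friction and masses are not known exactly. Their poses are not given: they have to be found in the camera images.
- rig: Worm-driven tilting table, fixed to the bench: aluminium base plate 240 (x) x 290 (y) x 22 mm, grey worm gearbox with the handwheel on its -y side, split bearing block with the clamp lever on its +y side. Origin: on the bench under the middle of the table; -x is its front (roughly towards the robot), z up. The horizontal tilting axis runs along its y, 115 mm above the bench.
- tilt (a joint): Angle of the tilting plate (190 x 100 mm aluminium, carrying a breadboard with the sensor) in rad: 0 = level, grows as its front (-x) edge rises; 0.5236 = 30 degrees. It starts between 13 and 19 degrees and can go from 0 to 60. It is moved only by the handwheel: the worm holds it wherever it is left.
- index (a point): Tip of the fixed dark index on top of the bearing block. The aluminium drum beside it (100 mm across, 26 mm wide, on the tilting axis) turns with the plate: full-width lines at 0, 30 and 60 degrees, half-width ones at 15 and 45, short ones every 5 degrees. The line level with the index is the reading.
- wheel (a joint): Angle through which the handwheel has been wound, in rad, counted over many turns: grows clockwise as seen from above, and is 90 times the tilt (the worm ratio is 90:1, so one clockwise turn raises the table by 4 degrees).
- wheel_hub (a point): Top of the handwheel's hub, on its vertical axis, 200 mm above the bench. The wheel is a dark steel disc 100 mm across, its rim's top 195 mm above the bench. Turning it takes about 0.05 N m (1 to 2 N at the handle).
- handle (a point): Centre of the handwheel's black upright handle, 227 mm above the bench, 40 mm from the wheel's axis. The handle is round, 24 to 26 mm thick and 58 mm tall (its top 256 mm above the bench), and spins freely on its own pin, so it can be held and carried round in a circle without turning the hand.
- clamp (a joint): Clamp lever angle in rad: 0 = loose, the lever pointing to the rig's +y (outward); it grows clockwise as seen from above, up to the stop at 1.4 = fully home, where the lever points nearly to the rig's +x (away from the robot). It starts between 0 and 0.25, stays where it is left, and takes about 0.12 N m (2 N at the ball).
- clamp_ball (a point): Centre of the black ball, 28 mm thick, at the end of the clamp lever, 198 mm above the bench and 66 mm out from the lever's vertical axis. The steel arm, 11 mm thick, slopes down from it to the hub on top of the bearing block (block top 145 mm above the bench).
- clamp_pivot (a point): Point on the clamp lever's vertical axis, at the height of the ball.
- board: Loose spare cream breadboard lying beside the rig on the clamp lever's side, 165 x 55 x 10 mm, origin under its centre. To be left alone.
- spray_can: Loose standing spray can, 58 mm across and 190 mm tall, beside the gearbox, towards the far side, origin under its centre. To be left alone.
- screwdriver: Loose screwdriver, 170 mm, lying beside the gearbox, towards the robot, origin on its underside. To be left alone.
- solder: Loose reel of solder, 68 mm across and 42 mm high, in front of the rig to the left, origin under its centre. To be left alone.
- parts_box: Loose clear box of small parts, 120 x 85 x 35 mm, in front of the rig to the right, origin under its centre. To be left alone.

How it is judged:
By the outcome, as a careful person would: the job done as asked, in the order asked, and still so for the second after the job is handed in, with the robot touching nothing.
It also fails if it takes over 72 s, if anything falls off the work surface, if the arm or the gripper's body presses on something with over 40 N, if the wrist force passes 120 N, or if a joint passes its speed limit or range.

## Working session

There is one attempt and no reset: what is moved stays moved. The work goes in short steps, Python scripts to look and compute and a tool call to move; the robot and the scene stay as the last step left them, time stands still between calls to the robot, and variables do not carry over. Pictures are saved under pics/ and viewed, and the job is handed in when it is done.

Besides the shell and the picture viewer there is one more tool, called after "Request:" as name(argument=value, ...) on one line, values as JSON. jog_arm: Moves the arm, as the interface text tells. Its arguments: {"type":"object","properties":{"rows":{"type":"string"}},"required":["rows"]}

```bash
mkdir -p pics; cat > h.py <<'E'
import numpy as np, cv2
from plant import arm, optics
def cal(n):
    c=optics.calibration(n); R=cv2.Rodrigues(np.array(c["rvec"],float))[0]; t=np.array(c["tvec"],float).ravel(); return c,R,t
def proj(n,P):
    c,R,t=cal(n); p=R@np.array(P,float)+t; a=p[:2]/p[2]; a=a*(1+c["k1"]*(a@a)); return np.array([c["fx"]*a[0]+c["cx"],c["fy"]*a[1]+c["cy"]])
def ray(n,u,v):
    c,R,t=cal(n); d=np.array([(u-c["cx"])/c["fx"],(v-c["cy"])/c["fy"]]); a=d.copy()
    for _ in range(20): a=d/(1+c["k1"]*(a@a))
    return -R.T@t, R.T@np.array([a[0],a[1],1.])
def atz(n,u,v,z):
    o,d=ray(n,u,v); return o+d*(z-o[2])/d[2]
def snap(n,f,crop=None,k=1):
    im=optics.camera(n)
    cv2.imwrite(f"pics/{f}_full.png",im)
    if crop: x0,y0,x1,y1=crop; im=im[y0:y1,x0:x1]
    if k!=1: im=cv2.resize(im,None,fx=k,fy=k,interpolation=cv2.INTER_CUBIC)
    cv2.imwrite(f"pics/{f}.png",im)
E
python3 - <<'E'
from h import *
snap("scene","s0",None,1.5); snap("top","t0",None,1.5)
for n in("scene","top"):
    c,R,t=cal(n); print(n,c["fx"],c["k1"],-R.T@t,R[2])
print(arm.get_obs())
E
```

```text
scene 401.9040780193228 -0.06829470975403067 [0.91200326 0.51273733 0.87571744] [-0.3923818 -0.5645774 -0.7261466]
top 360.9344212501611 -0.04040709147954923 [ 0.3508954  -0.03298428  1.04884244] [ 0.19081378 -0.00131184 -0.98162538]
{'t': 0.1, 'joints': array([-1.13101038e+00,  1.26330703e-01, -4.05015075e-02,  1.40539271e+00,
       -1.62729555e-05,  1.57080770e+00]), 'qvel': array([ 0.0009978 ,  0.0001477 ,  0.00146632,  0.00029478, -0.00046313,
       -0.00027738]), 'effort': array([ 2.67731171e-03, -4.36909711e+01,  3.53602910e+01,  1.38420408e-02,
        1.95778748e-04,  1.82573001e-05]), 'position': array([ 0.22336662, -0.47473462,  0.24460306]), 'tcp_rot': array([-6.95319556e-04,  9.75921790e-01,  2.18119576e-01, -1.63750210e-04]), 'ft_force': array([ 0.3492321 , -0.25017701,  0.42505503]), 'ft_torque': array([0.01573803, 0.04853727, 0.0045265 ]), 'grip_width': 0.9997014877910323}
```

View pics/s0.png

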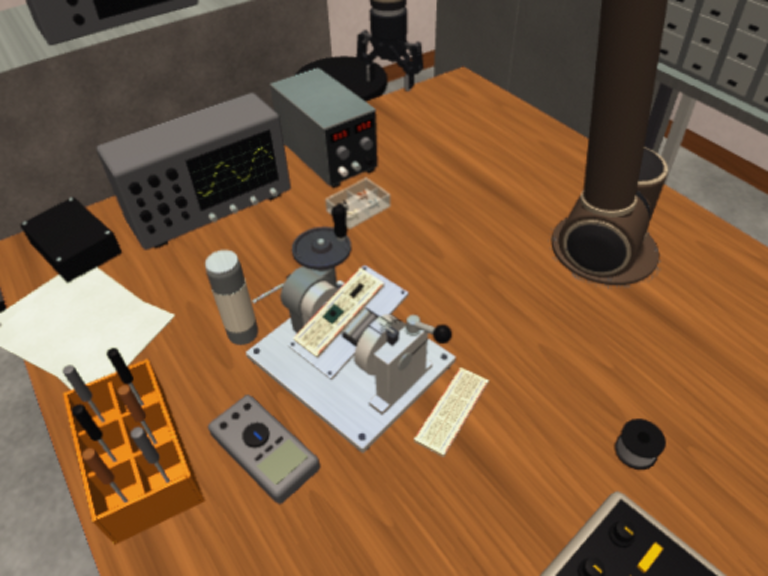

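View pics/t0.png

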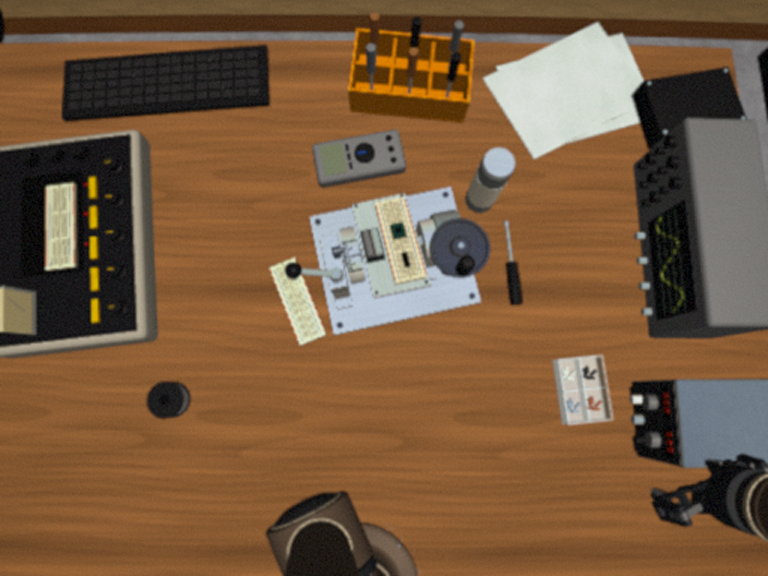

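The scene picture shows the rig at full-size pixels of about (350,345) on the 1.5x picture. The top picture shows the wheel hub near (460,245), the handle near (466,265), the clamp ball near (293,270) and the clamp hub near (337,275). I'll zoom in for exact values.

```bash
python3 - <<'E'
from h import *
a=cv2.imread("pics/t0_full.png")[115:240,170:350]; cv2.imwrite("pics/t0z.png",cv2.resize(a,None,fx=4.4,fy=4.4,interpolation=cv2.INTER_CUBIC))
a=cv2.imread("pics/s0_full.png")[130:300,160:320]; cv2.imwrite("pics/s0z.png",cv2.resize(a,None,fx=3.5,fy=3.5,interpolation=cv2.INTER_CUBIC))
E
```

```text
(no output)
```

View pics/t0z.png

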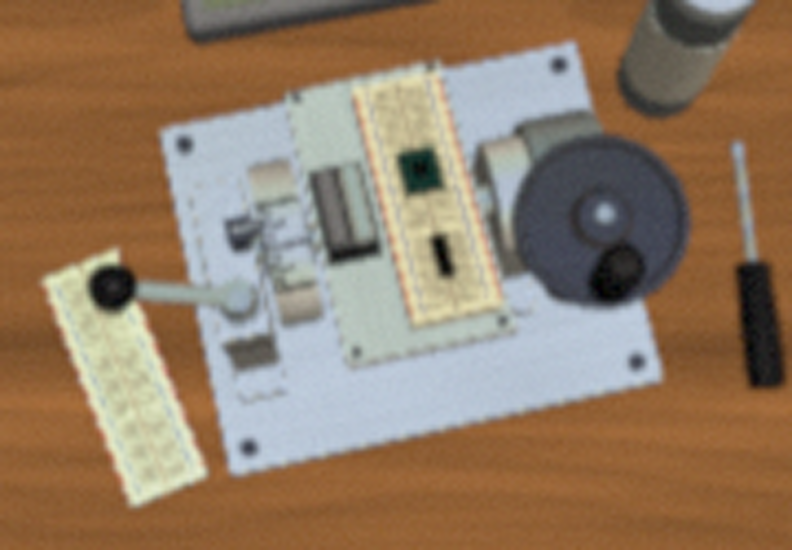

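View pics/s0z.png

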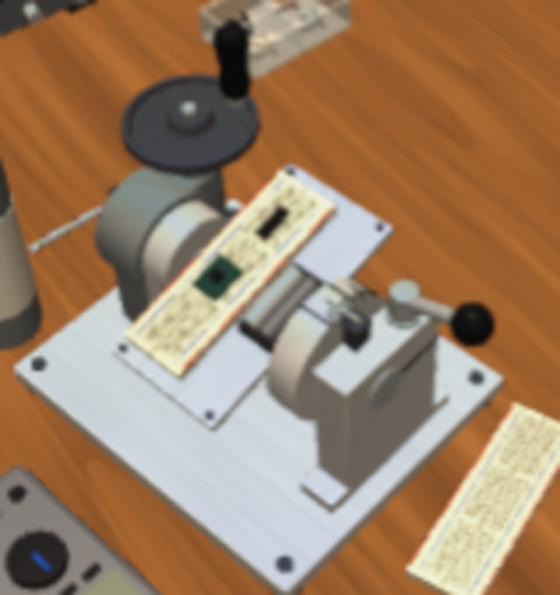

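The zoom shows plate corners at (162,130), (577,42), (663,382) and (232,476), the hub at (605,213), the ball at (112,288) and the clamp hub at (239,298). In the scene zoom the hub is at (188,110), the handle runs from (233,25) to (235,92), and the ball is at (472,324).

```bash
python3 - <<'E'
from h import *
T=lambda x,y:(170+x/4.4,115+y/4.4); S=lambda x,y:(160+x/3.5,130+y/3.5)
C=[atz("top",*T(*p),0.022) for p in [(162,130),(577,42),(663,382),(232,476)]]
for c in C: print(c.round(4))
print("sides",[np.linalg.norm(C[i]-C[(i+1)%4]).round(4) for i in range(4)])
ctr=np.mean(C,0); d=(C[0]+C[1]-C[2]-C[3]); yaw=np.arctan2(d[1],d[0]); print("ctr",ctr,"yaw",yaw)
e=(C[0]+C[3]-C[1]-C[2]); print(np.arctan2(-e[0],e[1]))
for nm,pt,ps,z in [("hub",(605,213),(188,110),.2),("handletop",(624,258),(232,28),.256),("ball",(112,288),(472,324),.198),("pivot",(239,298),(403,292),.17)]:
    print(nm,atz("top",*T(*pt),z).round(4),atz("scene",*S(*ps),z).round(4))
E
```

```text
[0.6878 0.0992 0.022 ]
[ 0.7527 -0.1828  0.022 ]
[ 0.5174 -0.2343  0.022 ]
[0.4541 0.047  0.022 ]
sides [np.float64(0.2894), np.float64(0.2409), np.float64(0.2883), np.float64(0.2395)]
ctr [ 0.60297538 -0.06774582  0.022     ] yaw 0.21767380735901015
0.2237080266365835
hub [ 0.583  -0.1702  0.2   ] [ 0.5795 -0.171   0.2   ]
handletop [ 0.5439 -0.1703  0.256 ] [ 0.5383 -0.1696  0.256 ]
ball [0.5393 0.1013 0.198 ] [0.5382 0.1015 0.198 ]
pivot [0.5401 0.0335 0.17  ] [0.5424 0.0366 0.17  ]
```

```bash
cat >> h.py <<'E'
def avg(n,k=6):
    return np.mean([optics.camera(n).astype(float) for _ in range(k)],0)
def zoom(im,f,x0,y0,x1,y1,k):
    a=im[y0:y1,x0:x1]; a=np.clip((a-a.min())/(a.max()-a.min())*255,0,255).astype(np.uint8)
    cv2.imwrite(f"pics/{f}.png",cv2.resize(a,None,fx=k,fy=k,interpolation=cv2.INTER_CUBIC))
E
python3 - <<'E'
from h import *
s=avg("scene",6); t=avg("top",6); np.save("s0.npy",s); np.save("t0.npy",t)
zoom(s,"s1d",228,200,278,245,15); zoom(t,"t1d",218,145,258,190,13)
E
```

```text
(no output)
```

View pics/s1d.png

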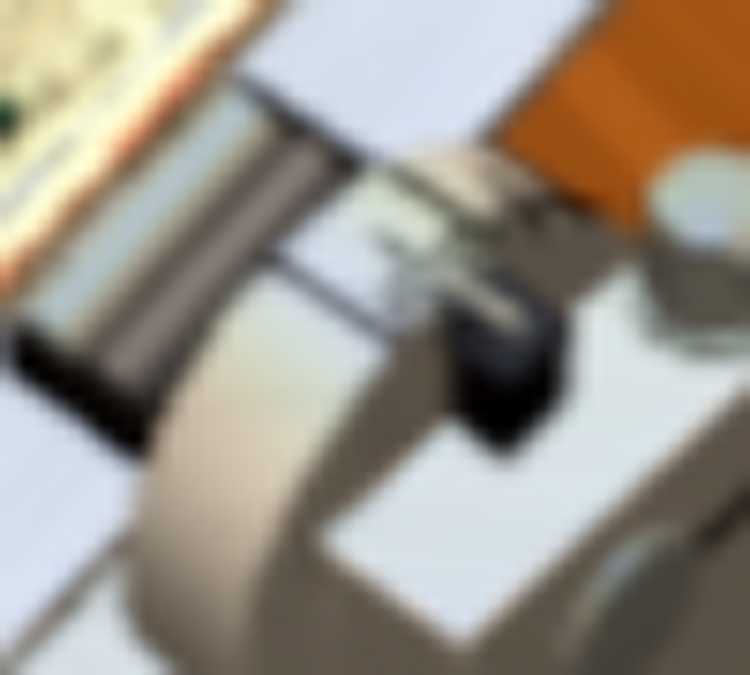

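View pics/t1d.png

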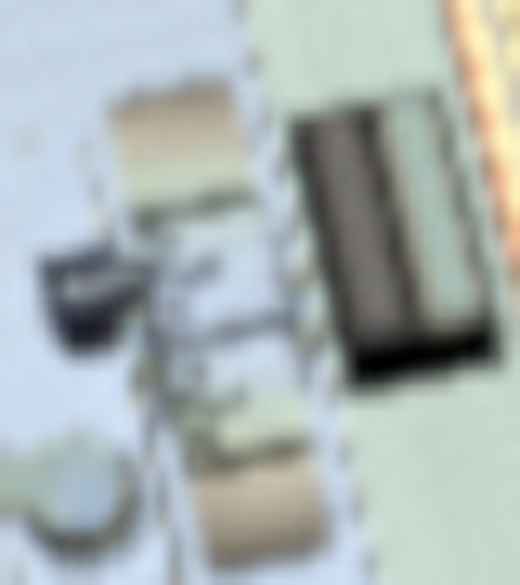

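```bash
cat >> h.py <<'E'
YAW=0.2205; C0=np.array([0.603,-0.0677])
def rig(x,y,z): 
    c,s=np.cos(YAW),np.sin(YAW); return np.array([C0[0]+c*x-s*y,C0[1]+s*x+c*y,z])
def invrig(P):
    c,s=np.cos(YAW),np.sin(YAW); d=np.array(P[:2])-C0; return np.array([c*d[0]+s*d[1],-s*d[0]+c*d[1]])
E
python3 - <<'E'
from h import *
T=lambda x,y:(218+(x+.5)/13-.5,145+(y+.5)/13-.5); S=lambda x,y:(228+(x+.5)/15-.5,200+(y+.5)/15-.5)
print("hub",invrig([.581,-.1706]),"pivot",invrig([.541,.0355]))
# lines endpoints top
for nm,q,z in [("0L",(150,213),.163),("0R",(250,198),.163),("30L",(165,340),.164),("30R",(290,318),.164),("60L",(195,467),.15),("60R",(305,440),.15),("idx base",(60,285),.16),("idx tip",(148,278),.165)]:
    P=atz("top",*T(*q),z); print(nm,P.round(4),invrig(P).round(4))
for nm,q,z in [("30a",(275,252),.164),("30b",(385,340),.164),("0a",(365,155),.163),("0b",(480,235),.163),("idxtip",(430,270),.165)]:
    P=atz("scene",*S(*q),z); print(nm,P.round(4),invrig(P).round(4))
E
```

```text
hub [-0.04397338 -0.09559682] pivot [-0.03792722  0.11426183]
0L [0.5983 0.0231 0.163 ] [0.0153 0.0897]
0R [0.6015 0.0036 0.163 ] [0.0141 0.0699]
30L [0.5725 0.0197 0.164 ] [-0.0106  0.092 ]
30R [ 0.5771 -0.0045  0.164 ] [-0.0115  0.0673]
60L [0.5504 0.0142 0.15  ] [-0.0334  0.0914]
60R [ 0.556  -0.0073  0.15  ] [-0.0326  0.0692]
idx base [0.5845 0.0407 0.16  ] [0.0056 0.1098]
idx tip [0.5847 0.0232 0.165 ] [0.002  0.0927]
30a [ 5.992e-01 -4.000e-04  1.640e-01] [0.011  0.0665]
30b [0.5955 0.024  0.164 ] [0.0127 0.0911]
0a [ 0.5763 -0.0092  0.163 ] [-0.0133  0.0629]
0b [0.5712 0.0148 0.163 ] [-0.013   0.0874]
idxtip [0.5824 0.0174 0.165 ] [-0.0015  0.0875]
```

Request:
jog_arm(rows="0 0 0.04 0 0 0 0; 0 0 0.04 0 0 0 0; 0.025 0.024 0 0 0 0 0; 0.025 0.024 0 0 0 0 0; 0.025 0.024 0 0 0 0 0; 0.025 0.024 0 0 0 0 0; 0.025 0.024 0 0 0 0 0; 0.025 0.024 0 0 0 0 0; 0.025 0.024 0 0 0 0 0; 0.025 0.024 0 0 0 0 0")

```text
t: 1.53
position: [0.4245, -0.2816, 0.3255]
tcp_rot: [0.0, 0.976, 0.218, 0.0]
ft_force: [0.7, -1.3, 0.8]
grip_width: 0.996
```

Request:
jog_arm(rows="0.024 0.022 0 0 0 0 0; 0.024 0.022 0 0 0 0 0; 0.024 0.022 0 0 0 0 0; 0.024 0.022 0 0 0 0 0; 0.02 0.02 0 0 0 0 0; 0 0 0 0 0 0 0; 0 0 0 0 0 0 0; 0 0 0 0 0 0 0; 0 0 0 0 0 0 0; 0 0 0 0 0 0 0")

```text
t: 2.37
position: [0.5388, -0.1759, 0.3257]
tcp_rot: [0.0, 0.976, 0.217, 0.0]
ft_force: [0.3, 0.2, -0.4]
grip_width: 1.003
```

```bash
python3 - <<'E'
from h import *
s=optics.camera("scene").astype(float); t=optics.camera("top").astype(float)
zoom(s,"s2",180,110,290,230,5); zoom(t,"t2",200,110,350,220,5)
E
```

```text
(no output)
```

View pics/s2.png

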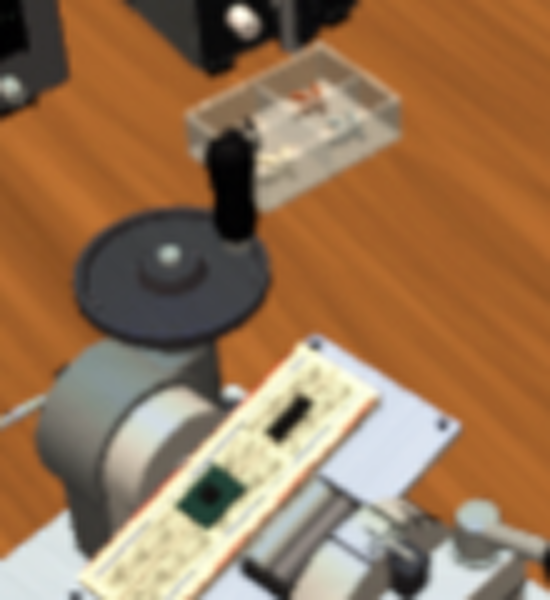

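View pics/t2.png

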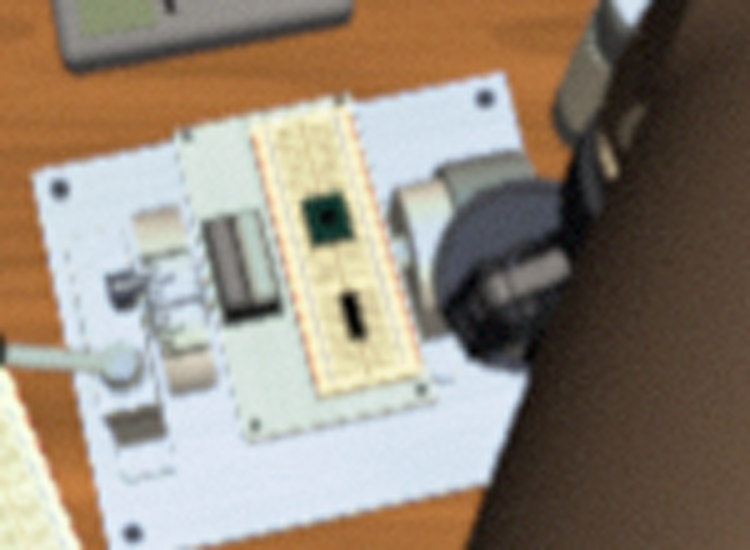

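The top view shows the gripper beside the wheel. The scene crop shows no gripper, so I'll check the projection and the full picture.

```bash
python3 - <<'E'
from h import *
print(proj("scene",[.539,-.176,.326]),proj("scene",[.541,-.17,.256]),proj("top",[.539,-.176,.326]))
snap("scene","s3",None,1.5)
E
```

```text
[222.35595669 113.20296315] [225.25409888 138.33910981] [320.24015834 167.96834986]
```

View pics/s3.png

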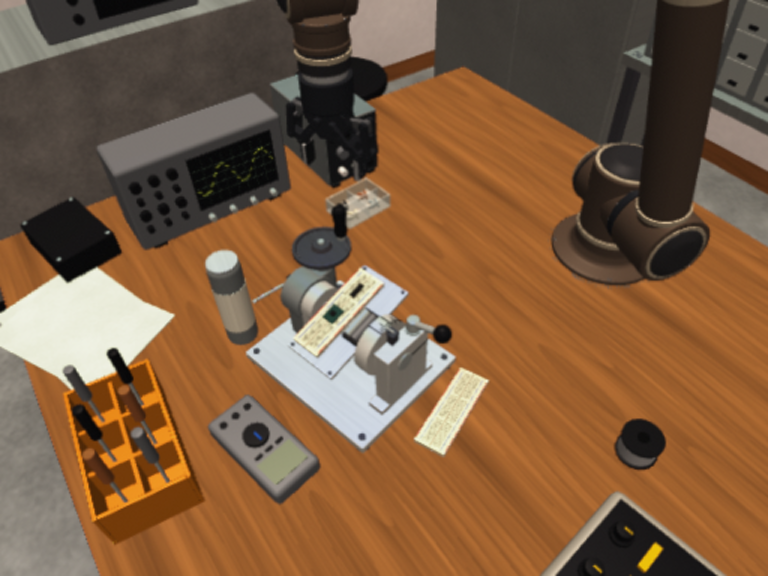

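The gripper fingers stand at about (333,165), matching the projected TCP. The handle top is at (340,208), so I'll correct sideways and descend.

Request:
jog_arm(rows="0.002 0.0055 0 0 0 0 0; 0 0 -0.02 0 0 0 0; 0 0 -0.025 0 0 0 0; 0 0 -0.025 0 0 0 0; 0 0 -0.02 0 0 0 0; 0 0 -0.005 0 0 0 0; 0 0 0 0 0 0 0.3; 0 0 0 0 0 0 0.5; 0 0 0 0 0 0 0.7; 0 0 0 0 0 0 0.8")

```text
t: 3.35
position: [0.5422, -0.1697, 0.232]
tcp_rot: [0.001, 0.976, 0.218, 0.001]
ft_force: [0.0, 0.1, 0.9]
grip_width: 0.453
```

Request:
jog_arm(rows="0 0 0 0 0 0 1; 0 0 0 0 0 0 1; 0 0 0 0 0 0 1; 0 0 0 0 0 0 1; 0 0 0 0 0 0 1; 0 0 0 0 0 0 1; 0 0 0 0 0 0 1; 0 0 0 0 0 0 1; 0 0 0 0 0 0 1; 0 0 0 0 0 0 1")

```text
t: 4.18
position: [0.542, -0.1697, 0.2317]
tcp_rot: [0.001, 0.976, 0.218, 0.001]
ft_force: [-0.0, 0.7, 5.8]
grip_width: 0.267
```

```bash
python3 - <<'E'
from h import *
print(arm.get_obs())
s=optics.camera("scene").astype(float)
zoom(s,"s4",180,80,290,230,4)
E
```

```text
{'t': 4.1833, 'joints': array([-3.03411448e-01,  2.05831075e-01,  2.60313378e-02,  1.38865588e+00,
       -1.79745752e-05,  2.39843681e+00]), 'qvel': array([ 0.00114615, -0.00010413, -0.00217473,  0.00111112, -0.00049351,
       -0.00049605]), 'effort': array([ 8.64034798e-02, -4.55073488e+01,  3.30517673e+01, -3.62793189e-01,
        1.10049944e-02,  7.04360955e-04]), 'position': array([ 0.54196529, -0.16968276,  0.23168273]), 'tcp_rot': array([5.92642548e-04, 9.75924665e-01, 2.18104741e-01, 1.00925007e-03]), 'ft_force': array([-0.01743814,  0.71801937,  5.78140564]), 'ft_torque': array([0.00245918, 0.2075333 , 0.02246631]), 'grip_width': 0.26716477733692917}
```

View pics/s4.png

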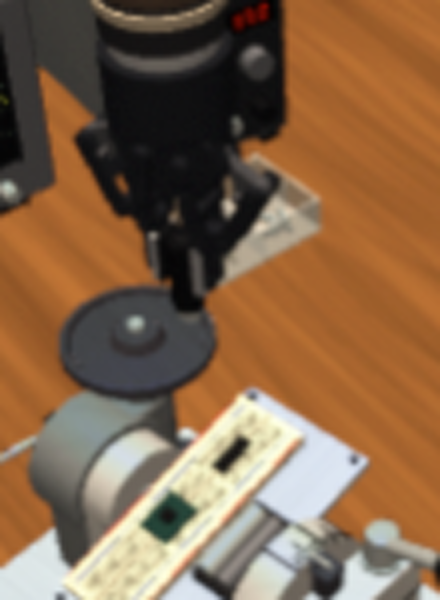

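The grip looks sound: 22.7 mm across the handle, with the fingers around it. I'll wind the first half turn.

Request:
jog_arm(rows="0.00196 0.01236 0 0 0 0 1; 0.00568 0.01115 0 0 0 0 1; 0.00885 0.00885 0 0 0 0 1; 0.01115 0.00568 0 0 0 0 1; 0.01236 0.00196 0 0 0 0 1; 0.01236 -0.00196 0 0 0 0 1; 0.01115 -0.00568 0 0 0 0 1; 0.00885 -0.00885 0 0 0 0 1; 0.00568 -0.01115 0 0 0 0 1; 0.00196 -0.01236 0 0 0 0 1")

```text
t: 5.07
position: [0.6222, -0.1693, 0.2316]
tcp_rot: [0.0, 0.976, 0.219, 0.0]
ft_force: [-9.6, 1.5, 10.2]
grip_width: 0.27
```

```bash
python3 - <<'E'
from h import *
o=arm.get_obs(); print(o["t"],o["position"],o["ft_force"],o["ft_torque"])
s=avg("scene",3);t=avg("top",3); np.save("s1.npy",s);np.save("t1.npy",t)
zoom(s,"s5",180,80,290,250,3.5); zoom(t,"t5",200,110,350,220,5)
E
```

```text
5.0667 [ 0.62222121 -0.16932941  0.2315982 ] [-9.61171249  1.46716515 10.23401739] [ 0.4421581   2.03644734 -0.02878051]
```

View pics/s5.png

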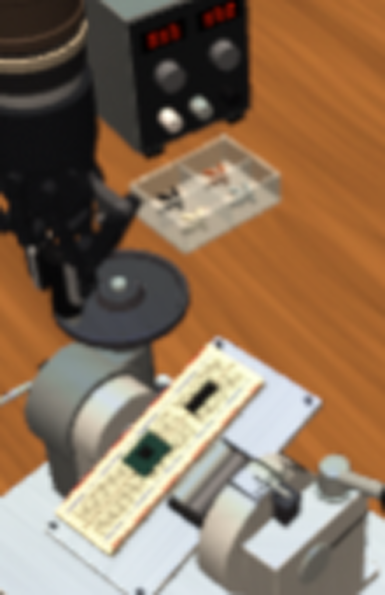

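View pics/t5.png

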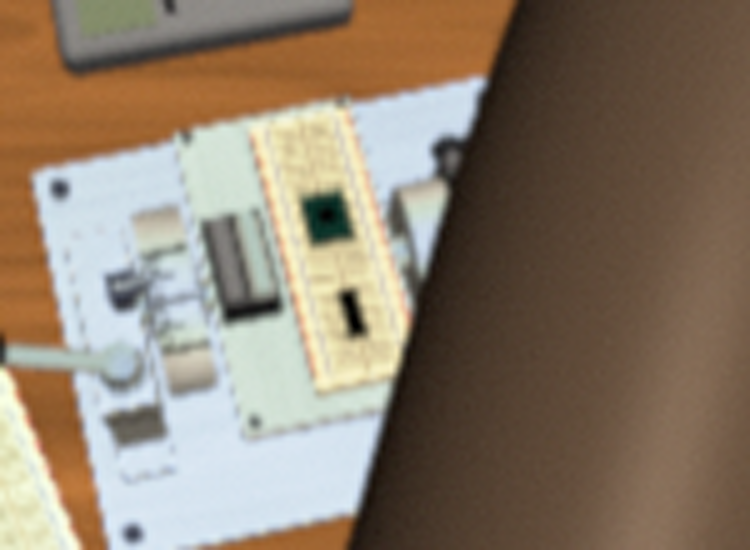

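The handle is now on the far side and the wheel followed it. The forces are small and the drum is visible in both views. Continuing.

Request:
jog_arm(rows="-0.00196 -0.01236 0 0 0 0 1; -0.00568 -0.01115 0 0 0 0 1; -0.00885 -0.00885 0 0 0 0 1; -0.01115 -0.00568 0 0 0 0 1; -0.01236 -0.00196 0 0 0 0 1; -0.01236 0.00196 0 0 0 0 1; -0.01115 0.00568 0 0 0 0 1; -0.00885 0.00885 0 0 0 0 1; -0.00568 0.01115 0 0 0 0 1; -0.00196 0.01236 0 0 0 0 1")

```text
t: 6.2
position: [0.5418, -0.1696, 0.2317]
tcp_rot: [0.001, 0.976, 0.218, 0.001]
ft_force: [4.0, -1.2, 7.1]
grip_width: 0.264
```

Request:
jog_arm(rows="0.00196 0.01236 0 0 0 0 1; 0.00568 0.01115 0 0 0 0 1; 0.00885 0.00885 0 0 0 0 1; 0.01115 0.00568 0 0 0 0 1; 0.01236 0.00196 0 0 0 0 1; 0.01236 -0.00196 0 0 0 0 1; 0.01115 -0.00568 0 0 0 0 1; 0.00885 -0.00885 0 0 0 0 1; 0.00568 -0.01115 0 0 0 0 1; 0.00196 -0.01236 0 0 0 0 1")

```text
t: 7.03
position: [0.6222, -0.169, 0.2316]
tcp_rot: [0.0, 0.976, 0.219, 0.0]
ft_force: [-9.0, 1.5, 11.6]
grip_width: 0.266
```

Request:
jog_arm(rows="-0.00196 -0.01236 0 0 0 0 1; -0.00568 -0.01115 0 0 0 0 1; -0.00885 -0.00885 0 0 0 0 1; -0.01115 -0.00568 0 0 0 0 1; -0.01236 -0.00196 0 0 0 0 1; -0.01236 0.00196 0 0 0 0 1; -0.01115 0.00568 0 0 0 0 1; -0.00885 0.00885 0 0 0 0 1; -0.00568 0.01115 0 0 0 0 1; -0.00196 0.01236 0 0 0 0 1")

```text
t: 7.87
position: [0.5418, -0.1695, 0.2317]
tcp_rot: [0.001, 0.976, 0.218, 0.001]
ft_force: [3.2, -1.3, 6.6]
grip_width: 0.266
```

```bash
python3 - <<'E'
from h import *
o=arm.get_obs(); print(o["t"],o["position"],o["ft_force"],o["ft_torque"])
s=avg("scene",6);t=avg("top",6); np.save("s4.npy",s);np.save("t4.npy",t)
zoom(s,"s6",228,200,278,245,15); zoom(t,"t6",218,145,258,190,13)
E
```

```text
7.8667 [ 0.54183708 -0.16946891  0.23167939] [ 3.22071896 -1.33374178  6.6416249 ] [-0.26874306 -0.76511641 -0.03162521]
```

View pics/s6.png

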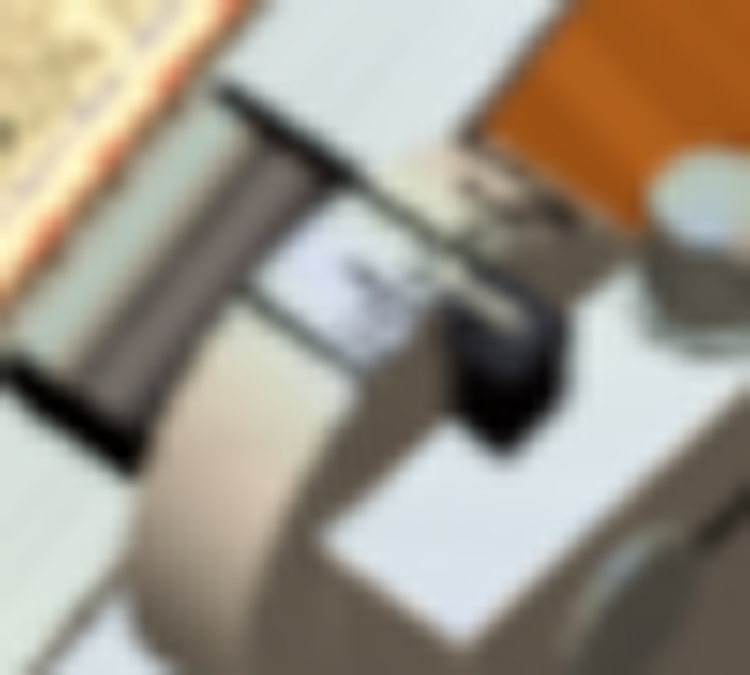

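View pics/t6.png

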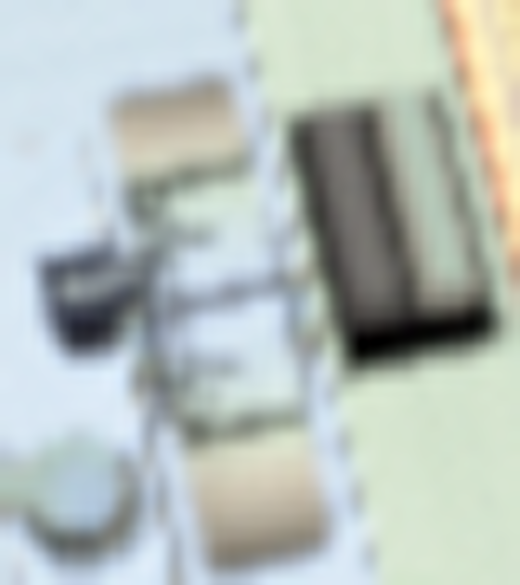

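The top view now shows the 30° line at (228,290), just below the index tip. In the scene the 30° line passes about (400,215), near the index. I'll unwrap the drum to measure this properly.

```bash
cat >> h.py <<'E'
def unwrap(im,n,phis,ys,off=(0,0)):
    mp=np.array([[proj(n,rig(.05*np.sin(p),y,.115+.05*np.cos(p))) for p in np.radians(phis)] for y in ys],np.float32)
    return cv2.remap(im.astype(np.float32),mp[...,0]+np.float32(off[0]),mp[...,1]+np.float32(off[1]),cv2.INTER_CUBIC)
E
python3 - <<'E'
from h import *
ph=np.arange(-60,60.1,.5); ys=np.arange(.055,.118,.0005)
for n in ("top","scene"):
    out=[]
    for k in (0,1,4):
        u=unwrap(np.load(f"{n[0]}{k}.npy"),n,ph,ys); out.append(u)
    cv2.imwrite(f"pics/u_{n}.png",cv2.resize(np.clip(np.vstack(out),0,255).astype(np.uint8),(723,570)))
E
```

```text
Traceback (most recent call last):
  File "h.py", line 30, in unwrap
    mp=np.array([[proj(n,rig(.05*np.sin(p),y,.115+.05*np.cos(p))) for p in np.radians(phis)] for y in ys],np.float32)
                  ~~~~^^^^^^^^^^^^^^^^^^^^^^^^^^^^^^^^^^^^^^^^^^^
  File "h.py", line 6, in proj
    c,R,t=cal(n); p=R@np.array(P,float)+t; a=p[:2]/p[2]; a=a*(1+c["k1"]*(a@a)); return np.array([c["fx"]*a[0]+c["cx"],c["fy"]*a[1]+c["cy"]])
          ~~~^^^
  File "h.py", line 4, in cal
    c=optics.calibration(n); R=cv2.Rodrigues(np.array(c["rvec"],float))[0]; t=np.array(c["tvec"],float).ravel(); return c,R,t
ValueError: time passes only in moves, steps and waits
```

Too many calibration calls, so I'll cache it.

```bash
sed -i 's/^def cal(n):/import functools\n@functools.lru_cache(None)\ndef cal(n):/' h.py; cat > u.py <<'E'
from h import *
import sys
ph=np.arange(-60,60.1,.5); ys=np.arange(.055,.118,.0005)
for n in ("top","scene"):
    out=[]
    for k in sys.argv[1:]:
        out.append(unwrap(np.load(f"{n[0]}{k}.npy"),n,ph,ys))
    cv2.imwrite(f"pics/u_{n}.png",cv2.resize(np.clip(np.vstack(out),0,255).astype(np.uint8),(723,570)))
E
python3 u.py 0 1 4
```

```text
(no output)
```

View pics/u_top.png

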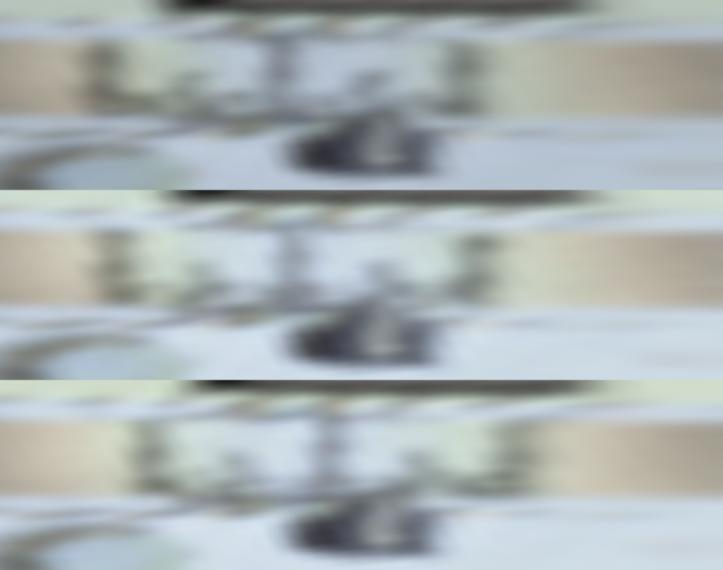

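View pics/u_scene.png

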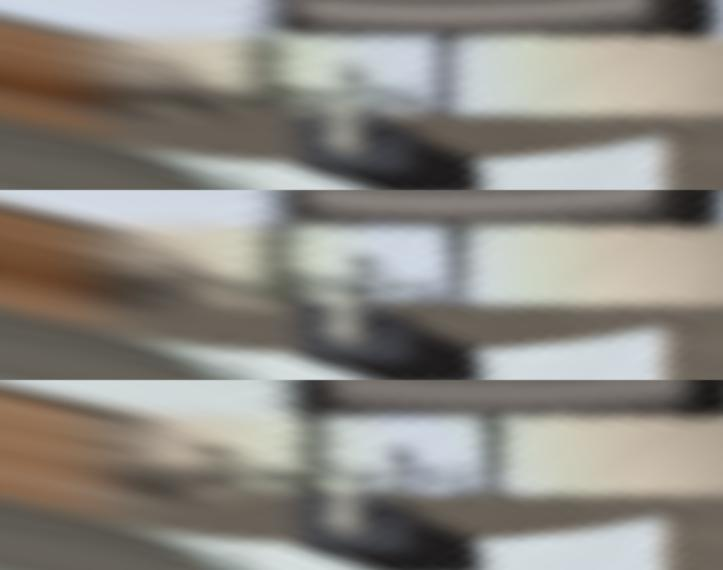

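```bash
python3 - <<'E'
from h import *
c,R,t=cal("top"); cam=-R.T@t; cr=invrig(cam); print("cam rig",cr,cam[2])
c,R,t=cal("scene"); cs=-R.T@t; print("scene cam rig",invrig(cs),cs[2])
xs=np.arange(-.075,.0751,.001); ys=np.arange(.066,.0781,.001)
prof=[]
for k in (0,1,4):
    im=np.load(f"t{k}.npy")
    mp=np.array([[proj("top",rig(x,y,.115)) for x in xs] for y in ys],np.float32)
    p=cv2.remap(im.astype(np.float32),mp[...,0],mp[...,1],cv2.INTER_CUBIC).mean(0); prof.append(p)
for i,x in enumerate(xs): print(int(round(x*1000)),*[f"{p[i,0]:.0f}/{p[i,2]:.0f}" for p in prof])
E
```

```text
cam rig [-0.23840776  0.08901489] 1.0488424427215568
scene cam rig [0.42847356 0.49879947] 0.8757174387127483
-75 217/188 233/211 235/213
-74 217/187 233/210 234/212
-73 216/187 232/209 234/211
-72 215/186 232/208 233/211
-71 214/185 231/207 233/210
-70 213/185 231/206 232/209
-69 212/184 230/206 232/208
-68 213/184 230/206 232/208
-67 213/184 230/206 232/208
-66 213/184 231/206 232/209
-65 214/185 231/207 233/210
-64 214/185 232/208 233/210
-63 215/186 232/209 233/211
-62 216/186 232/209 234/211
-61 216/187 232/210 234/211
-60 216/187 233/210 234/212
-59 216/187 233/210 234/212
-58 216/187 233/210 234/212
-57 216/187 233/210 234/212
-56 216/187 232/209 234/212
-55 216/187 232/209 234/211
-54 215/186 233/209 234/211
-53 214/185 232/207 234/210
-52 210/182 229/204 232/208
-51 203/177 224/198 229/203
-50 191/169 212/188 220/195
-49 177/159 197/177 206/185
-48 162/149 181/167 191/174
-47 147/141 166/158 174/165
-46 137/136 154/154 161/158
-45 132/136 148/153 153/156
-44 130/138 146/155 150/157
-43 132/141 148/158 150/160
-42 135/145 152/162 153/164
-41 138/149 155/167 157/169
-40 143/15
[... 2442 characters left out ...]
0 146/156 164/175 164/175
51 146/153 165/172 163/171
52 148/151 167/170 165/168
53 153/151 174/171 171/169
54 162/154 184/175 181/172
55 173/159 196/181 194/179
56 183/165 207/187 207/187
57 192/171 216/193 217/194
58 199/176 222/197 223/199
59 203/179 225/201 226/203
60 206/181 226/203 228/205
61 206/182 226/204 228/206
62 206/181 226/203 227/205
63 205/181 225/202 226/204
64 204/180 225/201 226/203
65 204/179 224/201 225/202
66 204/179 224/200 226/202
67 204/179 225/201 226/203
68 204/179 225/201 226/204
69 205/180 226/202 227/204
70 206/181 226/203 227/205
71 206/181 226/203 227/205
72 205/181 226/203 227/204
73 205/180 225/202 227/204
74 204/179 225/201 226/203
75 203/179 224/201 226/202
```

```bash
cat > solve.py <<'E'
from h import *
from scipy.optimize import brentq, least_squares
cx,h=-.2384,1.0488-.115
def ang(x): return np.arctan((x/1000-cx)/h)
def model(p,lines,edges):
    ts,e,R=p[:-2],p[-2]/1000,p[-1]/1000
    ax=e-cx; D=np.hypot(ax,h); a0=np.arctan(ax/h); r=[]
    for t,L in zip(ts,lines):
        for a,m in zip((60,30,0),L):
            if m is None: continue
            ph=np.radians(t-a)+a0   # angle from camera direction
            be=np.arctan2(R*np.sin(ph),D-R*np.cos(ph))
            r.append((np.tan(a0+be)*h+cx)*1000-m)
    g=np.arcsin(R/D)
    r+=[(np.tan(a0-g)*h+cx)*1000-edges[0],(np.tan(a0+g)*h+cx)*1000-edges[1],(p[-1]-50)*10]
    return np.array(r)
if __name__=="__main__":
    lines=[(-26.0,0.9,28.4),(-24.5,2.7,30.4),(-19.4,8.8,35.2)]
    s=least_squares(model,[16,18,24,3,50],args=(lines,(-48.8,54.8)))
    print(s.x,model(s.x,lines,(-48.8,54.8)).round(2))
E
python3 solve.py
```

```text
[13.96982645 16.02752036 22.27587421  2.32532114 50.01279508] [ 0.24 -0.07 -0.14  0.36  0.08 -0.45  0.42 -0.08 -0.38  0.09 -0.06  0.13]
```

Request:
jog_arm(rows="0.00196 0.01236 0 0 0 0 1; 0.00568 0.01115 0 0 0 0 1; 0.00885 0.00885 0 0 0 0 1; 0.01115 0.00568 0 0 0 0 1; 0.01236 0.00196 0 0 0 0 1; 0.01236 -0.00196 0 0 0 0 1; 0.01115 -0.00568 0 0 0 0 1; 0.00885 -0.00885 0 0 0 0 1; 0.00568 -0.01115 0 0 0 0 1; 0.00196 -0.01236 0 0 0 0 1")

```text
t: 9.3
position: [0.6222, -0.1692, 0.2316]
tcp_rot: [0.0, 0.976, 0.219, 0.0]
ft_force: [-9.2, 0.9, 12.6]
grip_width: 0.264
```

Request:
jog_arm(rows="-0.00196 -0.01236 0 0 0 0 1; -0.00568 -0.01115 0 0 0 0 1; -0.00885 -0.00885 0 0 0 0 1; -0.01115 -0.00568 0 0 0 0 1; -0.01236 -0.00196 0 0 0 0 1; -0.01236 0.00196 0 0 0 0 1; -0.01115 0.00568 0 0 0 0 1; -0.00885 0.00885 0 0 0 0 1; -0.00568 0.01115 0 0 0 0 1; -0.00196 0.01236 0 0 0 0 1")

```text
t: 10.13
position: [0.5419, -0.1697, 0.2317]
tcp_rot: [0.001, 0.976, 0.218, 0.001]
ft_force: [3.4, -1.6, 6.1]
grip_width: 0.266
```

```bash
python3 - <<'E'
from h import *
o=arm.get_obs(); print(o["t"],o["position"],o["ft_force"])
s=avg("scene",10);t=avg("top",10); np.save("s6.npy",s);np.save("t6.npy",t)
zoom(s,"s7",235,203,270,230,22); zoom(t,"t7",218,150,246,182,18)
E
python3 u.py 0 4 6
```

```text
10.1333 [ 0.54185475 -0.16966087  0.23165936] [ 3.42230966 -1.55186172  6.14852548]
```

View pics/s7.png

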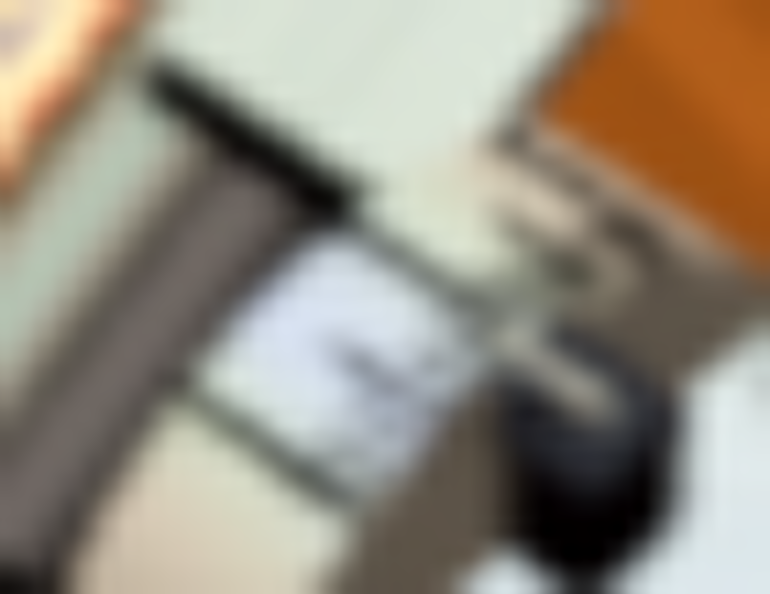

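View pics/t7.png

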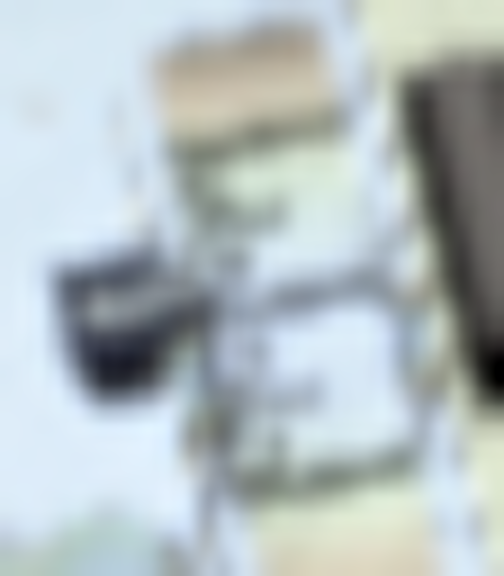

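View pics/u_scene.png

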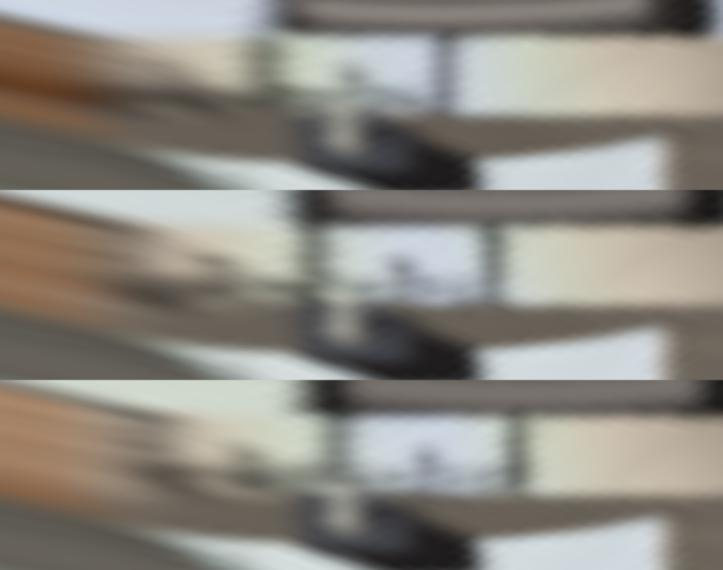

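View pics/u_top.png

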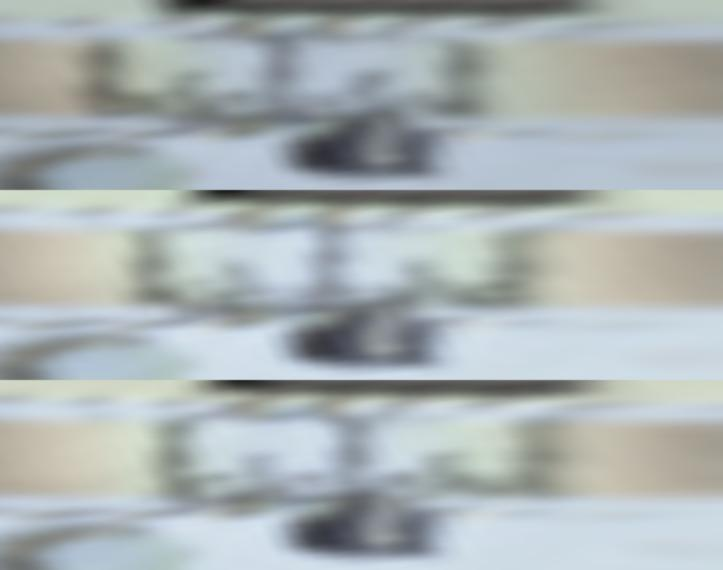

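The scene view puts the 30° line 1.3° short of the index and the top view puts it 4.5° short. Allowing for the index standing about 3 mm above the drum, the tilt is about 26.3°. The silhouette fit of the drum gives the same figure, so I'll advance 0.7 turn and look again.

Request:
jog_arm(rows="0.00196 0.01236 0 0 0 0 1; 0.00568 0.01115 0 0 0 0 1; 0.00885 0.00885 0 0 0 0 1; 0.01115 0.00568 0 0 0 0 1; 0.01236 0.00196 0 0 0 0 1; 0.01236 -0.00196 0 0 0 0 1; 0.01115 -0.00568 0 0 0 0 1; 0.00885 -0.00885 0 0 0 0 1; 0.00568 -0.01115 0 0 0 0 1; 0.00196 -0.01236 0 0 0 0 1")

```text
t: 11.97
position: [0.6222, -0.1693, 0.2316]
tcp_rot: [0.0, 0.976, 0.219, 0.0]
ft_force: [-9.0, 2.4, 13.2]
grip_width: 0.265
```

Request:
jog_arm(rows="-0.00196 -0.01236 0 0 0 0 1; -0.00568 -0.01115 0 0 0 0 1; -0.00885 -0.00885 0 0 0 0 1; -0.01115 -0.00568 0 0 0 0 1; 0 0 0 0 0 0 1; 0 0 0 0 0 0 1; 0 0 0 0 0 0 1; 0 0 0 0 0 0 1; 0 0 0 0 0 0 1; 0 0 0 0 0 0 1")

```text
t: 12.8
position: [0.5943, -0.2066, 0.2316]
tcp_rot: [-0.0, 0.976, 0.219, 0.001]
ft_force: [-3.3, 3.7, 9.9]
grip_width: 0.264
```

```bash
python3 - <<'E'
from h import *
o=arm.get_obs(); print(o["t"],o["position"],o["ft_force"])
p=o["position"]; print(np.degrees(np.arctan2(p[1]+.1696,p[0]-.582)))
s=avg("scene",12);t=avg("top",12); np.save("s7.npy",s);np.save("t7.npy",t)
zoom(s,"s8",235,203,270,230,22); zoom(t,"t8",218,150,246,182,18)
E
python3 u.py 4 6 7
```

```text
12.8 [ 0.59434768 -0.20655049  0.23162461] [-3.26974154  3.66094849  9.8838191 ]
-71.52201039936506
```

View pics/s8.png

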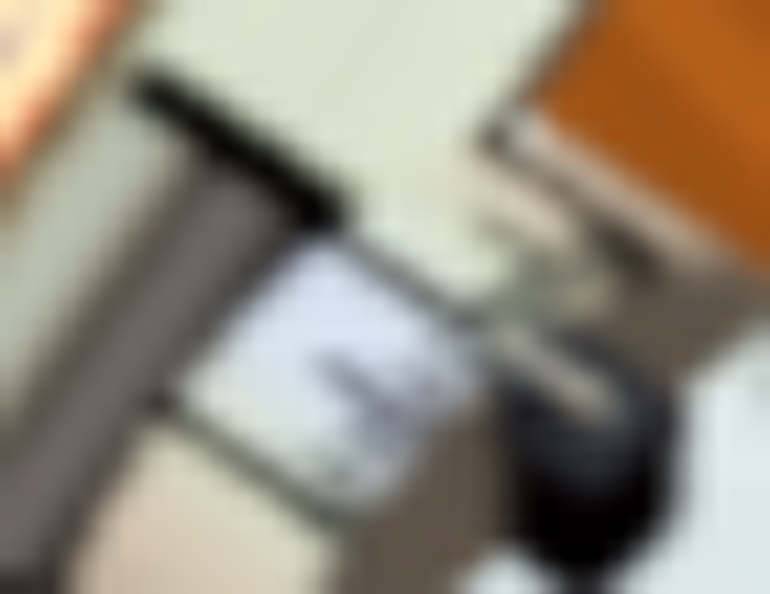

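View pics/t8.png

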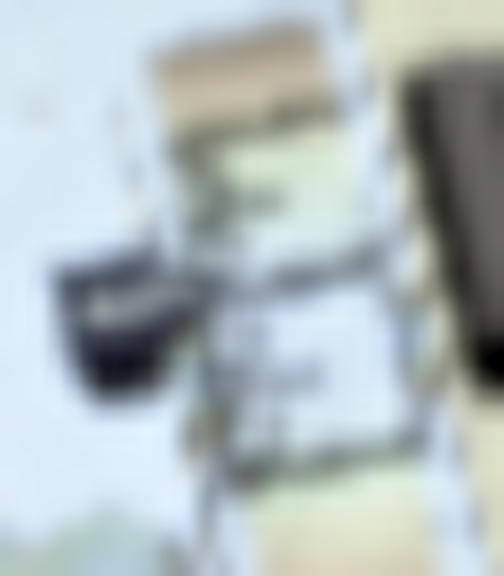

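View pics/u_scene.png

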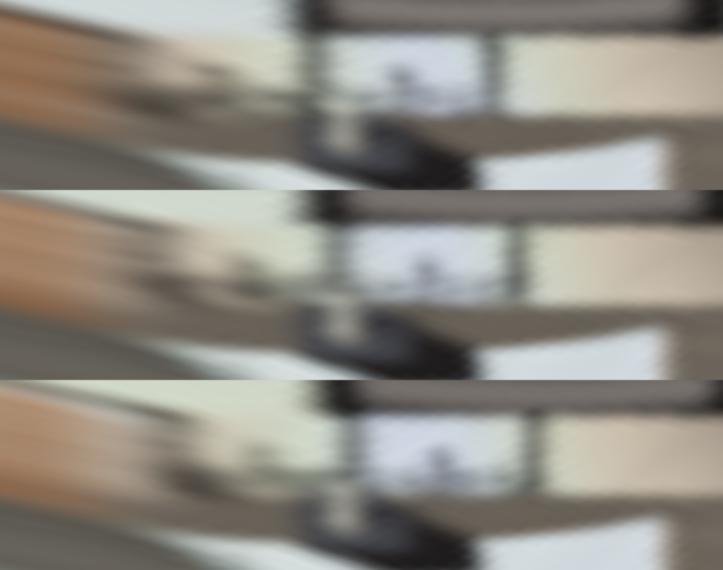

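View pics/u_top.png

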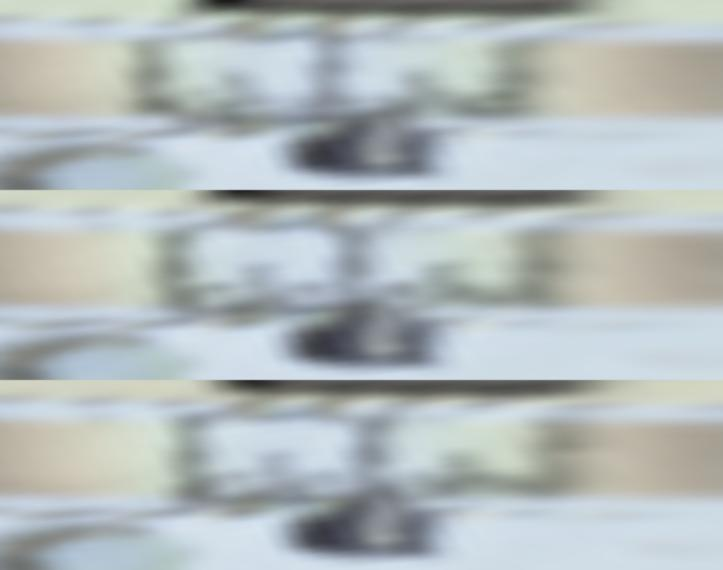

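The 30° line is now near the index: +1° past it in the scene view and 1.8° short in the top view. Allowing for parallax the tilt is about 29.0°. I'll go about 91° further on the wheel, which is about 1.0°.

Request:
jog_arm(rows="-0.01255 -0.00207 0 0 0 0 1; -0.01257 0.00198 0 0 0 0 1; -0.01131 0.00582 0 0 0 0 1; -0.00891 0.00908 0 0 0 0 1; -0.00561 0.01142 0 0 0 0 1; 0 0 0 0 0 0 1; 0 0 0 0 0 0 1; 0 0 0 0 0 0 1; 0 0 0 0 0 0 1; 0 0 0 0 0 0 1")

```text
t: 14.83
position: [0.544, -0.1811, 0.2316]
tcp_rot: [0.0, 0.976, 0.218, 0.001]
ft_force: [-0.6, 1.1, 10.0]
grip_width: 0.264
```

```bash
python3 - <<'E'
from h import *
o=arm.get_obs(); print(o["t"],o["position"],o["ft_force"])
p=o["position"]; print(np.degrees(np.arctan2(p[1]+.1696,p[0]-.582)))
s=avg("scene",12);t=avg("top",12); np.save("s8.npy",s);np.save("t8.npy",t)
zoom(s,"s9",235,203,270,230,22); zoom(t,"t9",218,150,246,182,18)
# top profiles, subpixel minima
from scipy.signal import argrelmin
xs=np.arange(-.060,.0601,.0005); ys=np.arange(.066,.0781,.001)
mp=np.array([[proj("top",rig(x,y,.115)) for x in xs] for y in ys],np.float32)
for k in (0,1,4,6,7,8):
    im=np.load(f"t{k}.npy").astype(np.float32)
    p=cv2.remap(im,mp[...,0],mp[...,1],cv2.INTER_CUBIC).mean((0,2)); x=xs*1000
    g=np.gradient(p); e1=x[(x<-40)][np.argmin(g[x<-40])]; e2=x[x>45][np.argmax(g[x>45])]
    r=[]
    for i in argrelmin(p,order=8)[0]:
        if abs(x[i])<43:
            a=np.polyfit(x[i-4:i+5],p[i-4:i+5],2); r.append((round(-a[1]/2/a[0],2),round(p[i])))
    print(k,e1,e2,r)
E
python3 u.py 6 7 8
```

```text
14.8333 [ 0.5439922  -0.18110579  0.23163289] [-0.60699499  1.06795549  9.97078171]
-163.15778813962004
0 -48.999999999999986 55.50000000000011 [(np.float64(-25.83), 134), (np.float64(-12.55), 180), (np.float64(0.9), 138), (np.float64(17.35), 184), (np.float64(28.31), 141)]
1 -48.999999999999986 55.00000000000011 [(np.float64(-24.27), 157), (np.float64(-12.07), 204), (np.float64(2.71), 166), (np.float64(17.33), 206), (np.float64(30.25), 158)]
4 -47.999999999999986 55.50000000000011 [(np.float64(-19.24), 162), (np.float64(-4.58), 204), (np.float64(8.76), 163), (np.float64(22.81), 208), (np.float64(35.2), 160)]
6 -48.999999999999986 55.50000000000011 [(np.float64(-15.55), 157), (np.float64(-2.02), 206), (np.float64(12.19), 157), (np.float64(25.98), 209), (np.float64(37.91), 155)]
7 -48.999999999999986 55.00000000000011 [(np.float64(-13.17), 160), (np.float64(-0.54), 207), (np.float64(15.18), 155), (np.float64(27.21), 211), (np.float64(40.01), 153)]
8 -48.999999999999986 55.00000000000011 [(np.float64(-12.28), 158), (np.float64(0.0), 208), (np.float64(16.04), 154), (np.float64(29.05), 210), (np.float64(40.57), 153)]
```

View pics/s9.png

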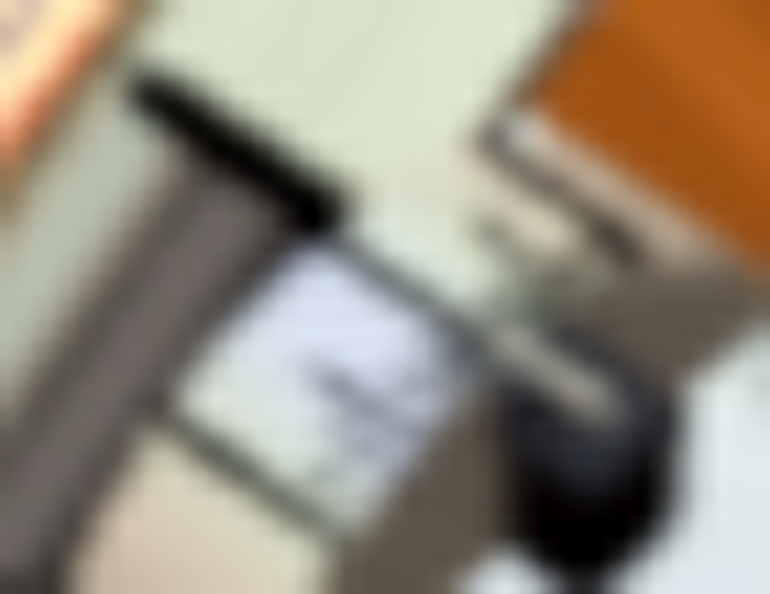

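View pics/t9.png

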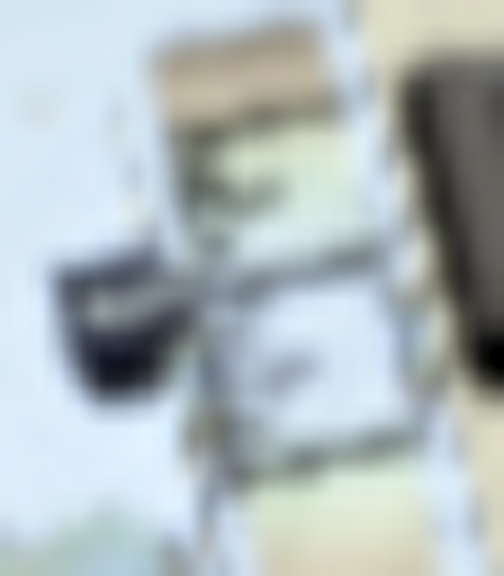

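View pics/u_scene.png

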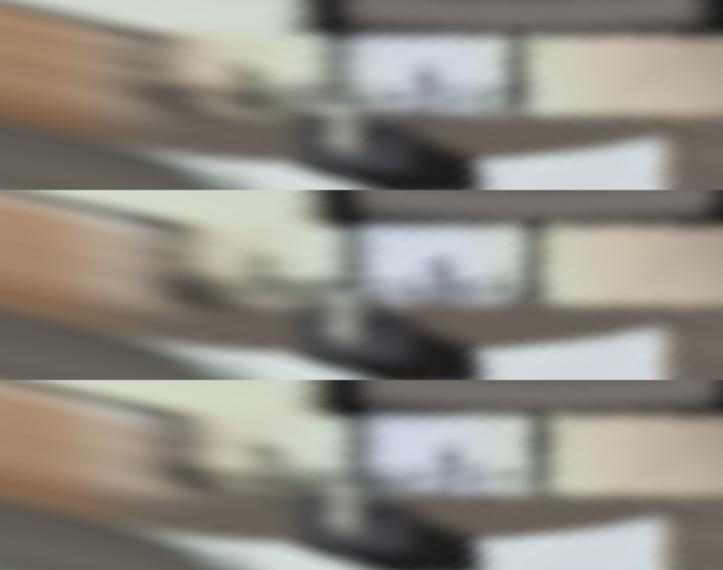

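View pics/u_top.png

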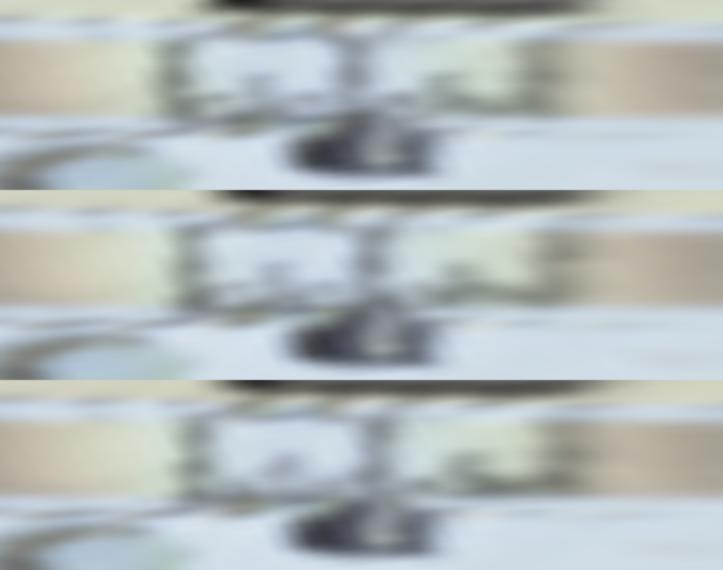

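```bash
cat > fit.py <<'E'
from solve import *
L=[(-25.83,.9,28.31),(-24.27,2.71,30.25),(-19.24,8.76,35.2),(-15.55,12.19,37.91),(-13.17,15.18,40.01),(-12.28,16.04,40.57)]
d=np.array([0,2,8,12,14.79,15.81])
for ed in (None,(-48.8,55.0)):
    def f(p):
        m=model(np.r_[p[0]+d,p[1],50.],L,ed or (0,0))
        return m[:-1] if ed else m[:-3]
    s=least_squares(f,[14,3]); J=s.jac; cov=np.linalg.inv(J.T@J)*(s.fun@s.fun)/(len(s.fun)-2)
    print(ed,s.x,"final",s.x[0]+d[-1],np.sqrt(np.diag(cov)),s.fun.round(2))
E
python3 fit.py
```

```text
None [12.83368856  3.44140323] final 28.643688559277045 [0.53175578 0.42995157] [ 0.36  0.03  0.17  0.35  0.12 -0.11  0.21 -0.23 -0.3  -0.05  0.12 -0.04
  0.02 -0.26 -0.19  0.04 -0.17 -0.05]
(-48.8, 55.0) [13.95776131  2.52675395] final 29.767761311716306 [0.19951342 0.15342387] [ 0.27  0.13  0.14  0.29  0.22 -0.15  0.21 -0.13 -0.41 -0.03  0.21 -0.21
  0.07 -0.18 -0.38  0.1  -0.1  -0.26  0.3  -0.06]
```

Triangulation against the index gives 30.04° and the silhouette fit gives 29.8°. I'll add about 3° of wheel (0.03°) and release.

Request:
jog_arm(rows="-0.0005 0.002 0 0 0 0 1; 0 0 0 0 0 0 1; 0 0 0 0 0 0 1; 0 0 0 0 0 0 0.7; 0 0 0 0 0 0 0.4; 0 0 0 0 0 0 0.1; 0 0 0 0 0 0 0; 0 0 0 0 0 0 0; 0 0 0 0 0 0 0; 0 0 0 0 0 0 0")

```text
t: 16.87
position: [0.5424, -0.1793, 0.2301]
tcp_rot: [-0.0, 0.976, 0.218, -0.0]
ft_force: [1.1, 0.4, 0.2]
grip_width: 0.993
```

Request:
jog_arm(rows="0 0 0.03 0 0 0 0; 0 0 0.035 0 0 0 0; 0 0 0.035 0 0 0 0; -0.005 0.035 0 0 0 0.11 0; -0.005 0.038 0 0 0 0.11 0.5; -0.006 0.038 0 0 0 0.11 1; -0.006 0.038 0 0 0 0.11 1; -0.006 0.038 0 0 0 0.11 1; -0.006 0.038 0 0 0 0.11 1; -0.006 0.03 0 0 0 0.11 1")

```text
t: 17.7
position: [0.5017, 0.078, 0.3304]
tcp_rot: [-0.0, 0.821, 0.571, 0.0]
ft_force: [0.3, -0.5, 0.3]
grip_width: 0.145
```

```bash
python3 - <<'E'
from h import *
o=arm.get_obs(); print(o["t"],o["position"],o["tcp_rot"],o["joints"])
s=avg("scene",4); zoom(s,"s10",170,60,300,260,2.9)
print(proj("scene",[.5419,-.1785,.256]))
E
```

```text
17.7 [0.50172167 0.0779688  0.3304477 ] [-9.04208024e-05  8.20754645e-01  5.71280766e-01  3.00721223e-04] [1.53932963e-01 1.09007717e-01 1.28313775e-01 1.58964124e+00
 4.26354386e-04 2.07939468e+00]
[223.11098473 136.72291017]
```

View pics/s10.png

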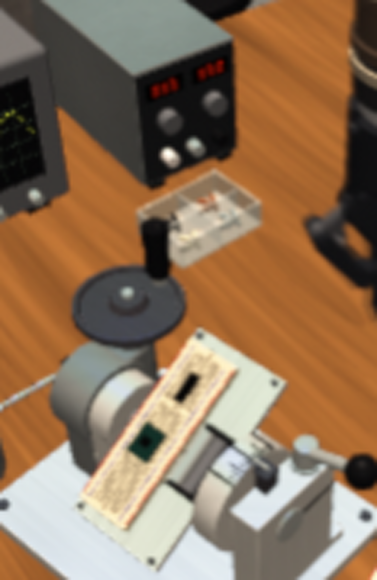

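The handle stands at the rig's front and the gripper is clear of it. Descending behind the clamp ball with closed fingers.

Request:
jog_arm(rows="-0.009 0.017 0 0 0 0 1; 0 0 -0.025 0 0 0 1; 0 0 -0.03 0 0 0 1; 0 0 -0.03 0 0 0 1; 0 0 -0.025 0 0 0 1; 0 0 -0.0165 0 0 0 1; 0 0 0 0 0 0 1; 0 0 0 0 0 0 1; 0 0 0 0 0 0 1; 0 0 0 0 0 0 1")

```text
t: 18.73
position: [0.4944, 0.0923, 0.2055]
tcp_rot: [0.001, 0.823, 0.568, 0.001]
ft_force: [0.4, -0.5, -0.3]
grip_width: -0.001
```

```bash
python3 - <<'E'
from h import *
o=arm.get_obs(); print(o["t"],o["position"],o["ft_force"])
s=avg("scene",4); zoom(s,"s11",230,130,350,260,4.5)
t=avg("top",2); zoom(t,"t11",150,110,300,230,5)
E
```

```text
18.7333 [0.49442076 0.09234936 0.20549526] [ 0.36359209 -0.52572614 -0.26722249]
```

View pics/s11.png

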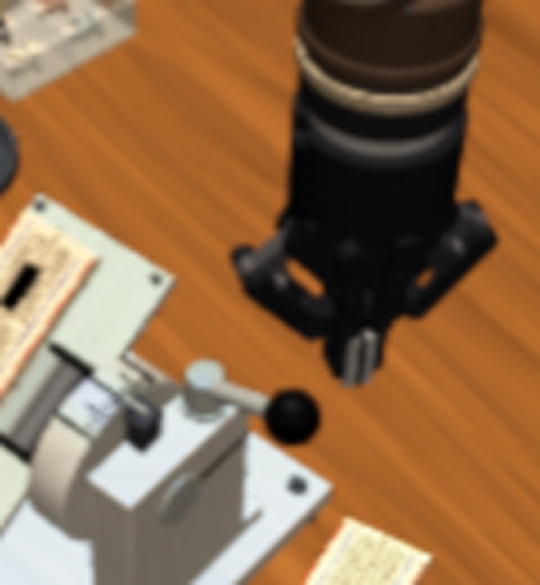

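View pics/t11.png

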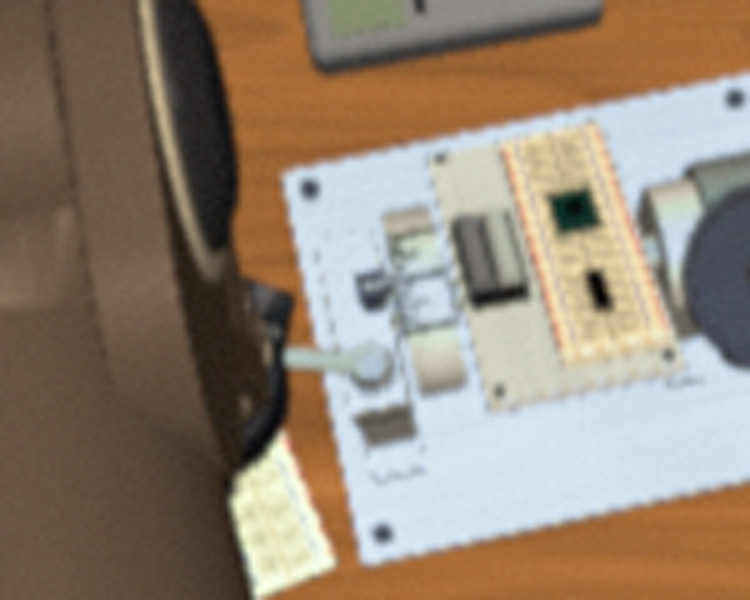

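The scene view shows the closed fingertips at about (358,375), beside the ball at (292,417) on its robot side. I'll push along the arc.

Request:
jog_arm(rows="0.0087 -0.0027 0 0 0 0 1; 0.0049 0.0031 0 0 0 -0.045 1; 0.0051 0.0026 0 0 0 -0.045 1; 0.0053 0.0022 0 0 0 -0.045 1; 0.0055 0.0018 0 0 0 -0.045 1; 0.0056 0.0012 0 0 0 -0.045 1; 0.0057 0.0007 0 0 0 -0.045 1; 0.0058 0.0003 0 0 0 -0.045 1; 0.0058 -0.0003 0 0 0 -0.045 1; 0.0057 -0.0007 0 0 0 -0.045 1")

```text
t: 19.87
position: [0.5517, 0.1005, 0.2035]
tcp_rot: [0.0, 0.921, 0.391, -0.001]
ft_force: [-2.8, -0.8, 0.4]
grip_width: -0.001
```

```bash
python3 - <<'E'
from h import *
o=arm.get_obs(); print(o["t"],o["position"],o["ft_force"])
s=avg("scene",4); zoom(s,"s12",230,130,350,260,4.5)
E
```

```text
19.8667 [0.55165225 0.10053057 0.20345456] [-2.8399673  -0.83971911  0.42440311]
```

View pics/s12.png

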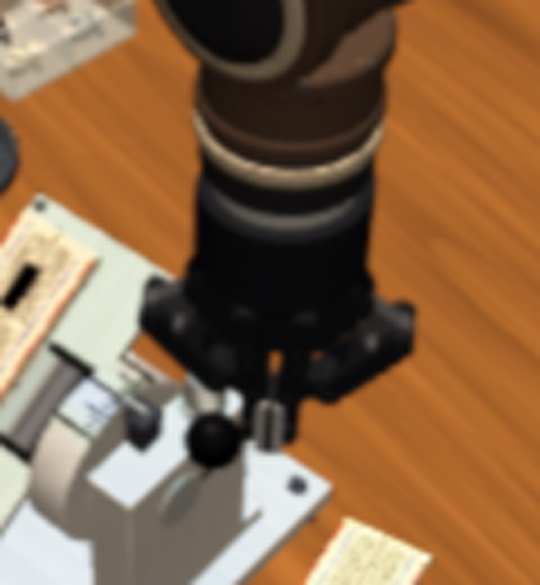

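The ball is moving ahead of the fingers with about 3 N of force. Continuing.

Request:
jog_arm(rows="0.0056 -0.0012 0 0 0 -0.045 1; 0.0055 -0.0018 0 0 0 -0.045 1; 0.0053 -0.0022 0 0 0 -0.045 1; 0.0051 -0.0026 0 0 0 -0.045 1; 0.0049 -0.0031 0 0 0 -0.045 1; 0.0045 -0.0035 0 0 0 -0.045 1; 0.0022 -0.002 0 0 0 0 1; 0 0 0 0 0 0 1; 0 0 0 0 0 0 1; 0 0 0 0 0 0 1")

```text
t: 20.9
position: [0.5847, 0.0845, 0.2039]
tcp_rot: [0.0, 0.964, 0.265, 0.0]
ft_force: [0.7, 0.7, 0.7]
grip_width: -0.004
```

```bash
python3 - <<'E'
from h import *
o=arm.get_obs(); print(o["t"],o["position"],o["ft_force"])
s=avg("scene",4); zoom(s,"s13",230,130,350,260,4.5)
print("expected ball end px in crop",(proj("scene",[.602,.0606,.198])-[230,130])*4.5)
E
```

```text
20.9 [0.58470036 0.08450805 0.20392357] [0.67499349 0.65577418 0.7242195 ]
expected ball end px in crop [134.82131309 423.99709527]
```

View pics/s13.png

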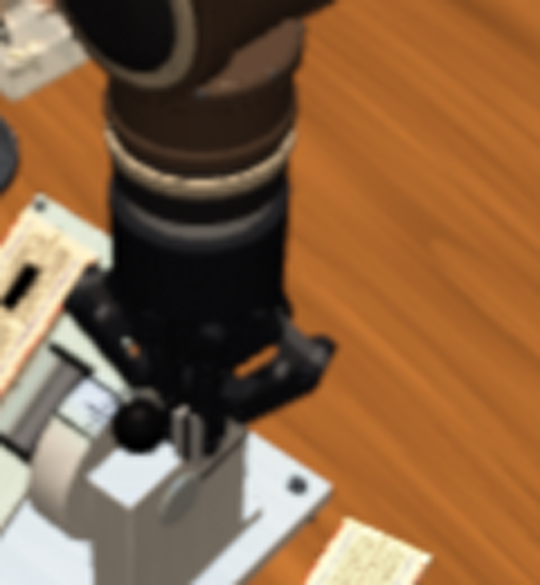

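The ball is at (139,424) and the expected home position is (135,424), so it is nearly there. Small steps until the stop is felt.

Request:
jog_arm(rows="0.0006 -0.0009 0 0 0 0 1; 0.0006 -0.0009 0 0 0 0 1; 0.0006 -0.0009 0 0 0 0 1; 0 0 0 0 0 0 1; 0 0 0 0 0 0 1; 0 0 0 0 0 0 1; 0 0 0 0 0 0 1; 0 0 0 0 0 0 1; 0 0 0 0 0 0 1; 0 0 0 0 0 0 1")

```text
t: 21.93
position: [0.5862, 0.0822, 0.2038]
tcp_rot: [-0.0, 0.964, 0.264, -0.0]
ft_force: [-3.0, 5.2, 0.8]
grip_width: -0.006
```

Request:
jog_arm(rows="0.0005 -0.0008 0 0 0 0 1; 0.0005 -0.0008 0 0 0 0 1; 0 0 0 0 0 0 1; 0 0 0 0 0 0 1; 0 0 0 0 0 0 1; 0 0 0 0 0 0 1; 0 0 0 0 0 0 1; 0 0 0 0 0 0 1; 0 0 0 0 0 0 1; 0 0 0 0 0 0 1")

```text
t: 22.77
position: [0.5864, 0.0819, 0.2037]
tcp_rot: [-0.002, 0.964, 0.265, -0.0]
ft_force: [-5.0, 8.4, 1.5]
grip_width: 0.001
```

Request:
jog_arm(rows="0.0006 -0.001 0 0 0 0 1; 0.0006 -0.001 0 0 0 0 1; 0.0006 -0.001 0 0 0 0 1; 0 0 0 0 0 0 1; 0 0 0 0 0 0 1; 0 0 0 0 0 0 1; 0 0 0 0 0 0 1; 0 0 0 0 0 0 1; 0 0 0 0 0 0 1; 0 0 0 0 0 0 1")

```text
t: 23.6
position: [0.5867, 0.0813, 0.2037]
tcp_rot: [-0.005, 0.964, 0.266, -0.001]
ft_force: [-11.0, 18.0, 4.1]
grip_width: 0.002
```

A force of 21 N with hardly any motion means the lever is on its stop. Backing off and clearing.

Request:
jog_arm(rows="-0.0012 0.002 0 0 0 0 1; -0.0012 0.002 0 0 0 0 1; -0.004 0.006 0 0 0 0 1; -0.008 0.012 0 0 0 0 1; -0.01 0.015 0 0 0 0 1; 0 0 0.03 0 0 0 1; 0 0 0.035 0 0 0 1; 0 0 0.035 0 0 0 1; -0.03 0.02 0 0 0 0 1; -0.03 0.02 0 0 0 0 1")

```text
t: 24.43
position: [0.5063, 0.1546, 0.3062]
tcp_rot: [0.0, 0.965, 0.263, 0.003]
ft_force: [-0.6, 0.3, -1.2]
grip_width: 0.0
```

Request:
jog_arm(rows="-0.03 0.025 0 0 0 0 1; -0.03 0.025 0 0 0 0 1; -0.03 0.025 0 0 0 0 1; -0.03 0.025 0 0 0 0 1; -0.03 0.025 0 0 0 0 1; -0.03 0.025 0 0 0 0 1; 0 0 0 0 0 0 1; 0 0 0 0 0 0 1; 0 0 0 0 0 0 1; 0 0 0 0 0 0 1")

```text
t: 25.27
position: [0.3556, 0.2581, 0.3037]
tcp_rot: [-0.02, 0.955, 0.296, -0.006]
ft_force: [-0.0, -0.8, 0.4]
grip_width: 0.001
```

```bash
python3 - <<'E'
from h import *
o=arm.get_obs(); print(o["t"],o["position"],o["ft_force"])
s=avg("scene",10);t=avg("top",10);np.save("s9.npy",s);np.save("t9.npy",t)
zoom(s,"s14",160,110,310,300,3); zoom(t,"t14",170,90,360,240,4)
E
python3 u.py 7 8 9
```

```text
25.2667 [0.35556907 0.25811597 0.30366222] [-0.03808754 -0.83156044  0.37154411]
```

View pics/s14.png

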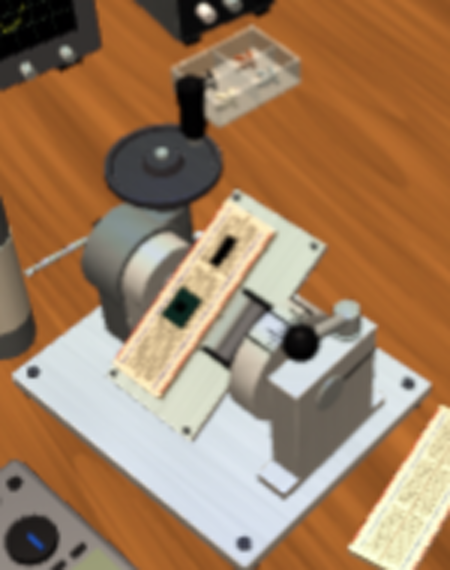

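View pics/t14.png

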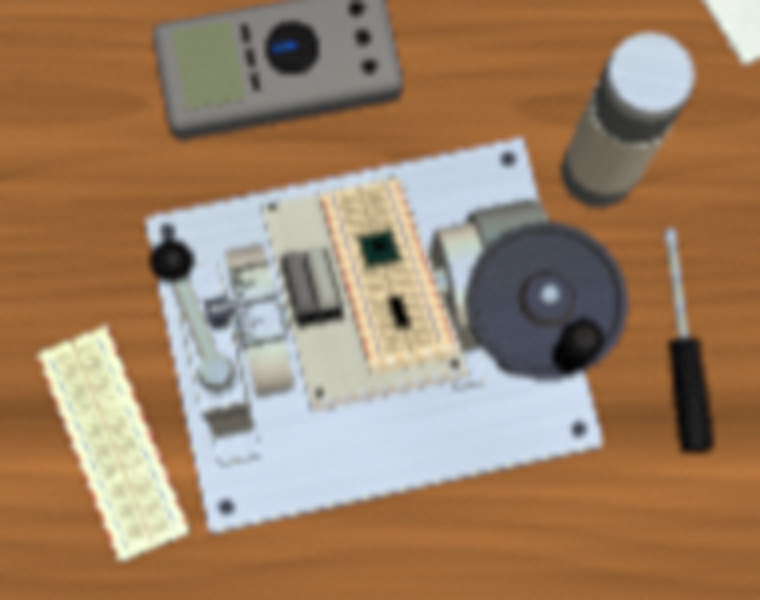

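View pics/u_scene.png

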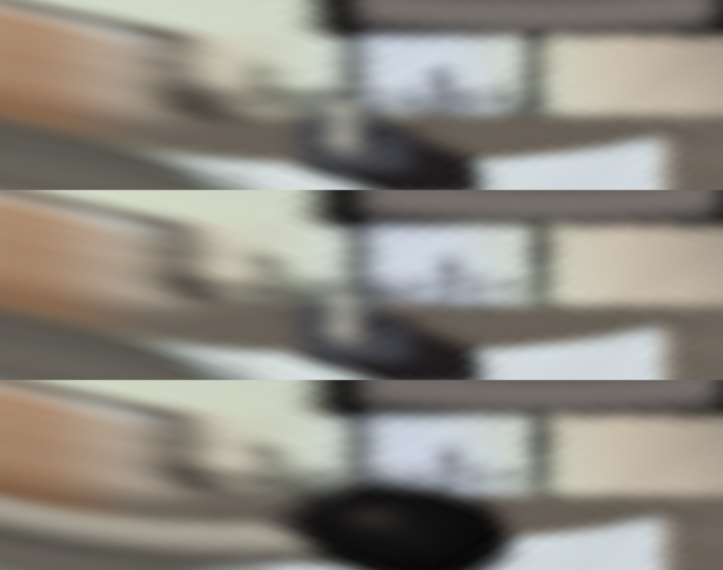

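View pics/u_top.png

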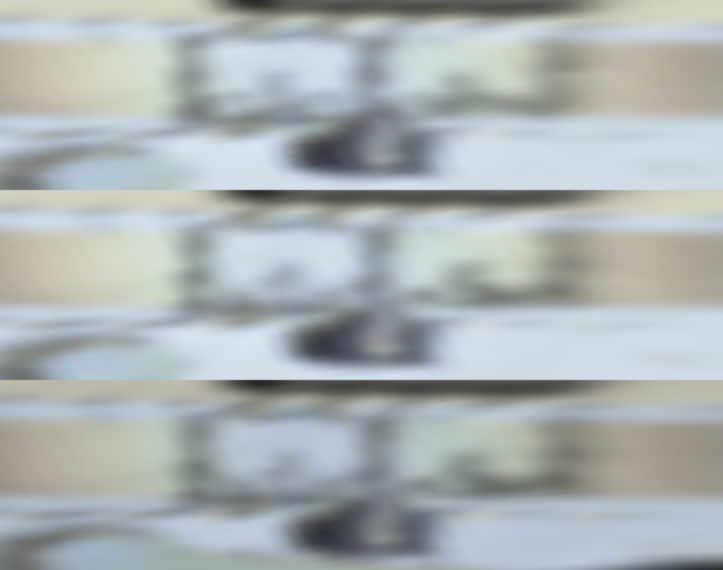

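The final pictures show the lever home (ball at (172,260), hub at (215,372) in the top view). The drum lines are unchanged at the index, and the board, can, screwdriver and parts box are undisturbed. One last clamp-angle check, then I hand in.

```bash
python3 - <<'E'
from h import *
b=atz("top",170+172/4,90+260/4,.198); p=np.array([.541,.0355]); d=b[:2]-p
print(b,np.linalg.norm(d),"clamp",YAW+np.pi/2-np.arctan2(d[1],d[0]))
h=atz("top",170+578/4,90+341/4,.256); print("handle",h)
arm.hand_in()
E
```

```text
[0.60335777 0.06057715 0.198     ] 0.06721126584711011 clamp 1.4089382665546926
handle [ 0.5401476  -0.17630006  0.256     ]
the job is handed in; nothing more can be done
```

The table is wound up to 30° and locked, and the job is handed in at about 26 s on the robot's clock.

- **Winding:** I gripped the handle and turned the wheel clockwise about 3.96 turns, always upwards. I looked several times on the way and let go with the 30° line at the index.
- **Clamp:** I swept the lever clockwise with closed fingers until it hit its stop (21 N with hardly any movement), then backed away.
- **Tilt checks:** The two camera views disagree when read singly: the 30° line looks about 2° past the index in the scene view and about 0.8° short in the top view. I put this down to the index standing about 3 mm above the drum, and allowing for it gives about 30.0°. A separate fit of the drum outline gave 29.8° ± 0.2. A fit from the lines alone, which is much weaker, gave 28.6° ± 0.5.
- **Final state:** The drum lines did not move while I clamped. The clamp angle measures 1.41 rad against the stop at 1.40, and the arm is clear of the rig. In the last pictures the board, can, screwdriver and parts box are where they were. The solder reel was outside those crops, but the arm never went near it at bench height.

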